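# Clamp a tube offcut under the sprung bar of a drilling fixture

## Robot

A 6-joint arm with a two-finger parallel gripper is mounted at the origin on the work surface; the furniture and walls round the work are solid. World frame = base frame: x ahead of the robot, y to its left, z up, the work surface at z = 0. Lengths are in m, angles in degrees, forces in N, time in s.
With the tool pointing down it reaches from about 0.25 to 0.725 m from the base axis. Payload 9.7 kg.
Tool frame: the origin (TCP) lies at the very end of the fingers, on their centre line; the grasp point (between the pads) lies 19 mm behind it; x points along the fingers, y is the direction in which the jaws open and shut, and the axes are right-handed (so a half turn about x gives the same grasp; the last joint's range is limited). The gripper opens to 85 mm and grips with 20 to 120 N. Pads are 22 mm wide; open, the fingers measure 114 mm over their backs; the gripper's body (76 mm by 85 mm) begins 54 mm behind the grasp point. The pads swing forward as they close: fully open they stand 13 mm farther back than shut.
Start: joints at [-69.901, 4.979, 10.078, 95.1, 0, 90], TCP at [0.189, -0.517, 0.231] pointing down, gripper open.
Joint ranges: [-179.16, 179.16], [-48.56, 103.87], [-65.8, 70.77], [-126.05, 130.52], [-82.76, 87.17], [-180, 180]. Speed limits (degrees/s): [127.2, 127.2, 147.25, 180, 180, 180].

## Interface

Orientations are given as [roll, pitch, yaw] about the fixed x, y, z axes, in that order (R = Rz(yaw) Ry(pitch) Rx(roll)).
In Python, from workcell import get_obs, cams, bot gives the robot as it stands.
- The arm moves only by the tool apply_moves, never from a script. Its argument "rows" is a list that holds one entry, the list of rows, each a list of 7 numbers: the shift along the tool's x, y, z in mm, then the turn, a rotation vector about the tool's x, y, z in rad, then the opening, from 0 (shut) to 1 (fully open). A call has 1 to 20 rows; each row is the pose to reach, as a shift and turn from the pose measured when the call began, along the tool's axes at that moment; what a row does not reach only later rows make up. A row lasts 1/10 s, in which the tool goes at most 50 mm and 8.59 degrees, less where a joint would pass 70% of its speed; a pose out of reach is approached as far as the arm can. A call with a gripper value outside its range is refused whole. The fingers move at their own pace and stop on an object; "newtons" is the grip in N (left out, the last holds). Time passes only in rows, so rows that repeat a pose let the fingers close. It gives the time, the measured TCP pose, the force and the opening at its end, in the units of the state.
- get_obs(): the state, without advancing time (a new reading comes with each control period).
- cams.camera(name): name is "scene" or "top" or "wrist"; returns a dict with "pixels" (384x512x3 uint8, red, green, blue), "range_z" (384x512 float32, m along the optical axis (not along the pixel's ray), 0 where there is no reading), "fx", "fy", "cx", "cy" (pixels), "eye" and "attitude" of the camera in the world. Camera axes: x right, y up, looking along -z (the intrinsics and any distortion apply to the point x, -y, -z); pixel columns grow to the right and rows downward; lengths in m; the calibration is good to about 2 mm. A picture is of the moment at which its call begins.
- bot.job_done(): hands the job in, once; it reports no verdict.
Trained networks look in a picture, given as the dict that the camera call returned (one of the last four; its "shot" number tells which), for a name from the list of things; names that differ only in an ending like _2 or _b are one class to them, and where a whole thing is asked for, a point or a joint stands for the part that bears it (a point fixed in the world has none). Each returns a list of dicts, best first, with "confidence" (0 to 1); they miss things now and then, are a little off and sometimes report something else, mostly with a low value. They report only what shows in the picture. A call takes as long as a camera call.
- cams.find_in(label, picture): "at" ([x, y, z] in m, in world coordinates, good to about 4 mm: the middle of the surface that is visible of it).
The state is a dict: "time": time; "q": joint angles; "qd": joint speeds; "joint_efforts": joint torques, N m; "ee_pos": TCP position; "tcp_rot": TCP orientation; "wrist_force": force on the tool from outside, world axes, zero at the start; "torque": the same for the moment, N m; "opening": finger opening in m.
Only numpy, scipy, OpenCV 4.12 (cv2) and the standard library are available. Lean on these libraries where they do the work, as an engineer would, in place of code of your own. Each camera call takes 0.05 s, during which the arm holds its last target.

## Task

Get the longer of the two thin square tubes lying on the right ready for drilling: lift the fixture's sprung clamp bar by its knob, turn it a quarter turn aside and let it down in its parking notch, then lay the tube in both saddles, centred along its length and fully down. Let go of the tube, then lift the bar again, turn it back over the tube and lower it into its notch so that it presses on the tube. Lower the bar by hand both times, never let it snap down, and leave the short tube where it is.

Things in the scene. Friction and masses are not known exactly. Their poses are not given: they have to be found in the camera images.
- seat (a point): Where the tube's centre must come to lie in the fixture, 42.5 mm above the worktop. Axes: y along the tube, x towards the clamp post, z up. Two saddles, 14 mm long, at y = -40 and +40 mm: floor 30 mm above the worktop, cheeks 29 mm apart, flared, up to 45 mm high. In the 66 mm between them nothing is higher than 12 mm, so fingers fit beside the tube there.
- fixture: Steel base plate with two aluminium saddles and a clamp post, fixed to the worktop. Origin on the worktop under the seat, axes as seat. Plate 12 mm thick, 33 mm to -x, 119 mm to +x with the post, 59 mm to each side.
- pivot (a point): Upright axis on which the bar swings, 85 mm from the seat along fixture +x; the point is 97 mm above the worktop. Axes as seat. Post: 34 mm radius up to 56 mm high, then a castellated crown up to 75 mm with two notches 19.4 mm wide, one towards the seat (clamping), one towards fixture -y (parking). Sprung turret in its middle, top 91 mm high when down.
- knob (a point): Middle of the bar's knob: black upright cylinder, 20 mm diameter, 75 to 113 mm above the worktop when the bar is down (this point at 97 mm), 85 mm from the pivot. x axis along the bar towards the pivot, z up. The steel bar under it is 16 mm wide, 12 mm thick, its top 26 mm below this point, its end 16 mm beyond the knob's axis; a rubber pad right below presses the tube.
- clamp_lift (a joint): Height of the bar (m): 0 fully down in a notch, most 0.030. Spring and weight push it down with about 6 N at 0, 9 N at 0.030. It must be lifted by more than 0.016 to leave a notch and turn over the crown; 0.024 is a good height. Resting on the seated tube it reads about 0.004.
- clamp_swing (a joint): Turn of the bar about the pivot (rad): 0 over the seat in the clamping notch (play about 0.06 either way), 1.571 parked, pointing along the fixture's -y; grows counterclockwise seen from above. Range -0.08 to 1.65. It turns freely and drops into a notch only within about 0.06 of 0 or 1.571.
- long_tube_center (a point): Centre of the tube to clamp: bare steel square tube, 25 x 110 x 25 mm, long axis y, z up, lying on the worktop (centre 12.5 mm up); 0.12 kg.
- short_tube_center (a point): Centre of the other thin square tube, 25 x 90 x 25 mm, long axis y; leave it alone.

How it is judged (in metres and radians):
On the way, in this order (a step that is already met when the one before it is completed fails the run):
1. the bar is turned aside and down in its parking notch (value of joint clamp_swing above 1.4 rad and value of joint clamp_lift below 0.006 m), for 0.2 s.
2. the long tube lies in both saddles, centred and fully down, let go, with the bar still parked (x of long_tube_center in the frame of seat between -0.004 and 0.004 m and y of long_tube_center in the frame of seat between -0.012 and 0.012 m and z of long_tube_center in the frame of seat between -0.004 and 0.004 m and angle between the y axis of long_tube_center and the y axis of seat, either way round below 0.07 rad and contact force between the fingers and long_tube below 0.2 N and value of joint clamp_swing above 1.4 rad), for 0.2 s.
At the end, for the whole second after the job is handed in: The long tube lies at rest in both saddles (within 4 mm across and in height, 12 mm along, 0.07 rad), the bar is back over it (within 0.12 rad of 0, 1 to 8 mm above fully down) and presses on it with more than 2 N; nothing held (x of long_tube_center in the frame of seat between -0.004 and 0.004 m and y of long_tube_center in the frame of seat between -0.012 and 0.012 m and z of long_tube_center in the frame of seat between -0.004 and 0.004 m and angle between the y axis of long_tube_center and the y axis of seat, either way round below 0.07 rad and value of joint clamp_swing below 0.12 rad and value of joint clamp_lift between 0.001 and 0.008 m and contact force between clamp_swing and long_tube above 2 N and linear speed of long_tube below 0.02 m/s and contact force between the fingers and long_tube below 0.2 N); the robot touches nothing.
It fails at once if the bar snaps down (faster than 0.6 m/s) (velocity of joint clamp_lift below -0.6 m/s).
It fails at once if the short tube is moved by more than 30 mm (distance of short_tube_center from where it was at the start of the episode above 0.03 m).
It also fails if it takes over 72 s, if anything falls off the work surface, if the arm or the gripper's body presses on something with over 40 N, if the wrist force passes 120 N, or if a joint passes its speed limit or range.

## Working session

There is one attempt and no reset: what is moved stays moved. The work goes in short steps, Python scripts to look and compute and a tool call to move; the robot and the scene stay as the last step left them, time stands still between calls to the robot, and variables do not carry over. Pictures are saved under pics/ and viewed, and the job is handed in when it is done.

Besides the shell and the picture viewer there is one more tool, called by a JSON object that holds its "fn" and its "kwargs", one argument or row to a line. apply_moves: Moves the arm, as the interface text tells. Its arguments: {"type":"object","properties":{"rows":{"type":"array"},"newtons":{"type":"number"}},"required":["rows"]}

```bash
ls; mkdir -p pics; python3 - <<'E'
from workcell import get_obs,cams,bot
import cv2,numpy as np
o=get_obs();print(o)
for n in ["scene","top","wrist"]:
    c=cams.camera(n)
    cv2.imwrite(f"pics/{n}0.png",c["pixels"][:,:,::-1])
    np.savez(f"{n}0.npz",**{k:v for k,v in c.items()})
    print(n,{k:v for k,v in c.items() if k not in("pixels","range_z")})
    for l in ["fixture","knob","long_tube_center","short_tube_center","clamp_swing"]:
        try: print(l,[(np.round(d["at"],4).tolist(),round(d["confidence"],2)) for d in cams.find_in(l,c)])
        except Exception as e: print(l,e)
E
```

```text
pics
{'time': 0.0, 'q': array([-6.99001036e+01,  5.01185182e+00,  1.00345461e+01,  9.50985413e+01,
       -4.40740775e-04,  8.99998480e+01]), 'qd': array([ 0.04252758, -0.00216724,  0.03106327,  0.00019491,  0.03904875,
        0.03997227]), 'joint_efforts': array([ 2.26601325e-03, -5.20400763e+01,  4.64794743e+01,  1.66205404e-02,
        7.41980762e-05, -1.07973602e-05]), 'ee_pos': array([ 0.18893413, -0.51629604,  0.23057667]), 'tcp_rot': array([-89.66721481,  89.92415171, 110.43283391]), 'wrist_force': array([-0.31096409,  0.36535975,  0.00139685]), 'torque': array([0.03720417, 0.01880459, 0.00966842]), 'opening': 0.08530949891116683}
scene {'fx': 355.9137526685884, 'fy': 355.9137526685884, 'cx': 256.7935280091587, 'cy': 188.56844458251123, 'eye': array([-0.06530601, -0.7721983 ,  0.56422819]), 'attitude': array([ 55.93977014,   1.13136017, -46.97493804]), 'shot': 1}
fixture [([0.3936, -0.2373, 0.0139], 0.68)]
knob []
long_tube_center [([0.4822, -0.425, 0.0191], 0.68)]
short_tube_center [([0.3976, -0.3687, 0.0182], 0.95), ([0.4817, -0.4233, 0.0171], 0.16)]
clamp_swing [([0.3699, 
[... 212 characters left out ...]
7962329,   0.598002  , -90.71379638]), 'shot': 2}
fixture [([0.4039, -0.2131, 0.0288], 0.61), ([0.4965, -0.3839, 0.0292], 0.34)]
knob [([0.3927, -0.2151, 0.0714], 0.57)]
long_tube_center [([0.493, -0.3862, 0.0276], 0.87)]
short_tube_center [([0.4066, -0.3759, 0.0229], 0.88)]
clamp_swing [([0.3918, -0.2123, 0.0704], 0.91), ([0.4903, -0.3838, 0.0297], 0.3), ([0.4079, -0.374, 0.026], 0.2)]
wrist {'fx': 333.3669170553696, 'fy': 333.3669170553696, 'cx': 259.7167162947336, 'cy': 196.6584877682503, 'eye': array([ 0.25545159, -0.49164252,  0.3742772 ]), 'attitude': array([-16.29583584,  -0.12697184, -69.89834988]), 'shot': 3}
fixture []
knob []
long_tube_center []
short_tube_center []
clamp_swing []
```

View pics/scene0.png

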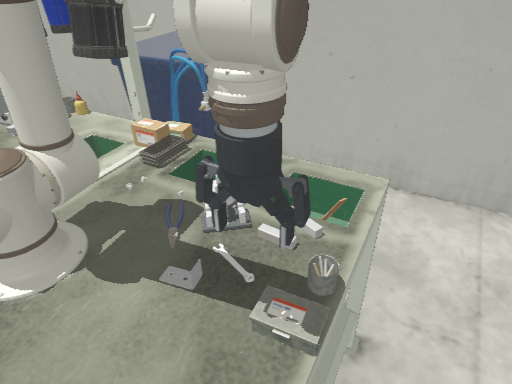

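View pics/top0.png

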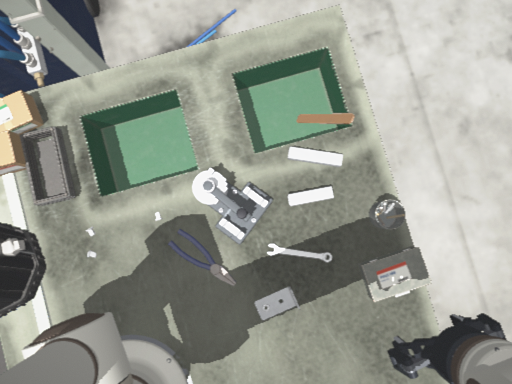

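View pics/wrist0.png

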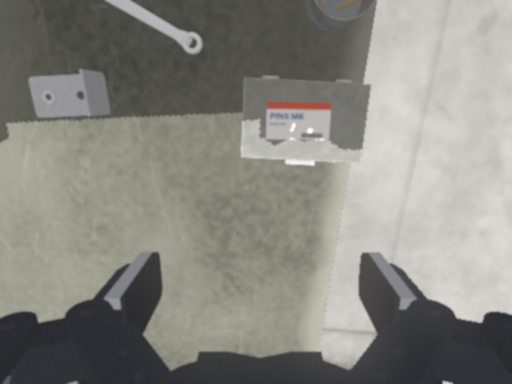

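```bash
cat > h.py <<'E'
import numpy as np,cv2
from scipy.spatial.transform import Rotation as R
def cloud(c):
    z=c["range_z"];h,w=z.shape
    u,v=np.meshgrid(np.arange(w),np.arange(h))
    p=np.stack([(u-c["cx"])/c["fx"]*z,-(v-c["cy"])/c["fy"]*z,-z],-1)
    return p@R.from_euler("xyz",c["attitude"],degrees=True).as_matrix().T+c["eye"]
def proj(c,P):
    p=(np.atleast_2d(P)-c["eye"])@R.from_euler("xyz",c["attitude"],degrees=True).as_matrix()
    return np.stack([c["cx"]+c["fx"]*p[:,0]/-p[:,2],c["cy"]+c["fy"]*p[:,1]/p[:,2]],-1)
def ray(c,uv,z):
    d=np.array([(uv[0]-c["cx"])/c["fx"],-(uv[1]-c["cy"])/c["fy"],-1])
    d=R.from_euler("xyz",c["attitude"],degrees=True).as_matrix()@d
    return c["eye"]+d*(z-c["eye"][2])/d[2]
def crop(c,x0,y0,x1,y1,s,fn):
    im=c["pixels"][y0:y1,x0:x1,::-1]
    cv2.imwrite(fn,cv2.resize(im,None,fx=s,fy=s,interpolation=cv2.INTER_CUBIC))
E
python3 - <<'E'
from h import *
c=dict(np.load("top0.npz"))
crop(c,180,130,360,260,4,"pics/topz.png")
P=cloud(c)
print("table z",np.median(P[270:280,120:350,2]), P[220:230,150:155].mean((0,1)))
for n,(x0,y0,x1,y1) in dict(long=(283,142,350,170),short=(283,180,340,210)).items():
    q=P[y0:y1,x0:x1].reshape(-1,3); q=q[(q[:,2]>.012)&(q[:,2]<.05)]
    r=cv2.minAreaRect((q[:,:2]*1000).astype(np.float32)); print(n,len(q),r,np.median(q[:,2]))
for y in range(165,245,4): print(y,(P[y,185:280:4,2]*1000).astype(int))
E
```

```text
table z -0.00032339370429640413 [ 3.54976192e-01 -4.28547534e-02 -3.50240566e-04]
long 672 ((493.0060729980469, -387.2952575683594), (110.3385238647461, 25.539413452148438), 80.54360961914062) 0.024170206219479407
short 537 ((410.552734375, -375.8188781738281), (25.01694679260254, 90.2558364868164), 10.078906059265137) 0.024274651156812377
165 [-130 -131 -127 -125   -1   -1    0   -2    1   -2    0    0    0    0
    3    0   -2    0   -1    0   -3    0   -3    0]
169 [-129 -130 -127   -3   -3    0   72   75   -1   -3    0    0    0   -2
   -1    0   -1    1    0   -2    0    0   -1   -1]
173 [ 0 -1 -2 -2 54 57 58 57 55  1 -1 -2 -1  1  0 -1 -5 -4 -1 -1 -1 -1 -1  1]
177 [-1  1 -3 54 53 57 57 55 55 55 -2 -1  1  0 -1 -1  2  0 -1  0  2 -2 -1 -1]
181 [ 0  1  1 54 56 87 88 83 55 73 66  0  1  0  0  0  0 -1  0  1 -3 -2  0  0]
185 [-1  0 57 55 54 91 90 87 55 59 74 10  0 -2 -1  0 10 11  3  0  0 -1  0 -1]
189 [ 0  0 55 55 54 94 91 87 68 53 75 11 10 10  0 45 43 11 11  2  3 -1 -1 -2]
193 [ 0 -1 -2 53 54 53 56 68 71 72 54 12 10 10 10 27 34 31 11 13 11 -2  0 -1]
197 [-2  1  1 54 52 53 54 54 68 69 6
[... 299 characters left out ...]
]
213 [  2   2   0  -1   0   1   0   0   2  10  11  13   8 112 114 110  12  11
  12  10   0   0   0   0]
217 [ -1  -1  -1   0   0  -1   0  -2   2   0  11   9  11  13 110 104  70   9
  12  -2  -4  -1   0   1]
221 [-1  2 -1 -2 -1  0  0 -1  0 47 43 11  9 13 10 12  9 14  6 -2  1  0 -2  0]
225 [-2 -1 -2  1 -1  0 -1 -1 13 11 35 29 28 12 11 14 12  9 -2  0 -4 -1  0  0]
229 [ 0 -1 -1  0  0  1 -1 -1  0  9 10 28 30 30  8 13 13 -1  0 -1  0  0 -1 -1]
233 [12 -1  0 -4 -1  0 -2  1 -1 -2  8 14  9 30 44 10  0  0  0  0  0  0  0 -1]
237 [ 8 14 13  0 -1  0  0  0 -1  0 -2  1 12  9 44 10  0 -1  1  1 -2 -1  0 -1]
241 [  0  -3  13 935   1  -2   0   0   0  -1   0   0  -1  12  14   1   1  -2
  -2   0   3   0   0  -3]
```

View pics/topz.png

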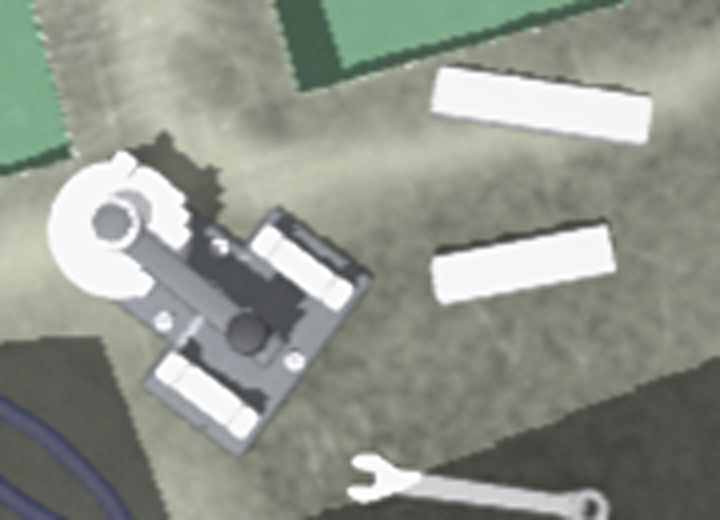

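```bash
cat > fit.py <<'E'
from h import *
from scipy.optimize import minimize
def model(p):  # fixture-frame pts -> height, bar at swing 0 lift 0
    x,y=p[:,0],p[:,1]; h=np.zeros(len(x))
    h[(x>-.033)&(x<.085)&(abs(y)<.059)&(x<.05)]=.012
    h[(x>=.05)&(x<.1)&(abs(y)<.034)]=.012
    s=(abs(abs(y)-.040)<.007)
    h[s&(abs(x)<.0145)]=.030
    h[s&(abs(x)>=.0145)&(abs(x)<.0215)]=.044
    r=np.hypot(x-.085,y); h[r<.034]=.056
    h[(abs(y)<.008)&(x>-.016)&(x<.085)]=.071
    h[np.hypot(x,y)<.010]=.113
    h[r<.015]=.091
    return h
def cost(v,P):
    c,s=np.cos(v[2]),np.sin(v[2]); d=P[:,:2]-v[:2]
    q=np.stack([d[:,0]*c+d[:,1]*s,-d[:,0]*s+d[:,1]*c],1)
    return np.minimum(abs(model(q)-P[:,2]),.02).mean()
E
python3 - <<'E'
from fit import *
c=dict(np.load("top0.npz")); P=cloud(c)
Q=P[160:250,175:285].reshape(-1,3);Q=Q[(Q[:,2]>-.01)]
k=ray(c,(241.2,212.5),.113); t=ray(c,(208.7,185.5),.092); print("knob",k,"turret",t,np.linalg.norm((t-k)[:2]),np.degrees(np.arctan2(*(t-k)[:2][::-1])))
a=np.arctan2(*(t-k)[:2][::-1])
best=None
from scipy.optimize import differential_evolution
r=differential_evolution(lambda v:cost(v,Q),[(k[0]-.02,k[0]+.02),(k[1]-.02,k[1]+.02),(a-.2,a+.2)],seed=0,maxiter=60)
print(r.x,np.degrees(r.x[2]),r.fun)
# saddles
S=Q[(Q[:,2]>.022)&(Q[:,2]<.05)]
v=r.x;cc,s=np.cos(v[2]),np.sin(v[2]);d=S[:,:2]-v[:2];q=np.stack([d[:,0]*cc+d[:,1]*s,-d[:,0]*s+d[:,1]*cc],1)
for sg in(1,-1):
    m=(abs(q[:,1]*sg-.04)<.015)&(abs(q[:,0])<.03); print(sg,m.sum(),cv2.minAreaRect((S[m][:,:2]*1000).astype(np.float32)),S[m].mean(0))
from workcell import get_obs
o=get_obs();M=R.from_euler("xyz",o["tcp_rot"],degrees=True).as_matrix();print(np.round(M,3))
E
```

```text
knob [ 0.37559062 -0.23468991  0.113     ] turret [ 0.42831106 -0.17253502  0.092     ] 0.0815026068871419 49.695036731382636
[ 0.37769163 -0.23744627  0.91670229] 52.523172362561326 0.0026936494830157873
1 191 ((345.9093933105469, -213.58287048339844), (53.671112060546875, 13.745866775512695), 52.56910705566406) [ 0.34606483 -0.21363364  0.03546005]
-1 190 ((409.2643737792969, -262.0654602050781), (53.61970901489258, 14.055675506591797), 52.51774215698242) [ 0.40920046 -0.2618537   0.0355778 ]
[[ 0.     0.344 -0.939]
 [-0.    -0.939 -0.344]
 [-1.     0.     0.   ]]
```

{"fn": "apply_moves", "kwargs": {
  "rows": [
    [[0,-182,-249,-0.567,0,0,0.6],[0,-182,-249,-0.567,0,0,0.6],[0,-182,-249,-0.567,0,0,0.6],[0,-182,-249,-0.567,0,0,0.6],[0,-182,-249,-0.567,0,0,0.6],[0,-182,-249,-0.567,0,0,0.6],[0,-182,-249,-0.567,0,0,0.6],[0,-182,-249,-0.567,0,0,0.6],[0,-182,-249,-0.567,0,0,0.6],[0,-182,-249,-0.567,0,0,0.6],[0,-182,-249,-0.567,0,0,0.6]]
  ],
  "newtons": 60
}}

```text
time: 2.0
ee_pos: [0.3597, -0.261, 0.2312]
tcp_rot: [-65.6, 90.0, 166.8]
wrist_force: [0.2, -0.2, -0.5]
opening: 0.0513
```

```bash
cat > look.py <<'E'
from workcell import get_obs,cams,bot
from h import *
def st():
    o=get_obs();print("t",o["time"],"q",np.round(o["q"],1),"p",np.round(o["ee_pos"],4),"rot",np.round(o["tcp_rot"],2),"F",np.round(o["wrist_force"],1),"open",round(o["opening"],4));return o
def shot(n,tag,nets=()):
    c=cams.camera(n); cv2.imwrite(f"pics/{tag}.png",c["pixels"][:,:,::-1]); np.savez(tag+".npz",**c)
    for l in nets: print(l,[(np.round(d["at"],4).tolist(),round(d["confidence"],2)) for d in cams.find_in(l,c)])
    return c
def totool(o,target,yawy=None):
    M=R.from_euler("xyz",o["tcp_rot"],degrees=True).as_matrix()
    d=M.T@(np.array(target)-o["ee_pos"])*1000
    r=None
    if yawy is not None:
        a=np.radians(yawy); T=np.array([[0,np.cos(a),np.sin(a)],[0,np.sin(a),-np.cos(a)],[-1,0,0]])
        r=R.from_matrix(M.T@T).as_rotvec()
    print("shift",np.round(d,1),"rotvec",None if r is None else np.round(r,3))
E
python3 - <<'E'
from look import *
from fit import *
from scipy.optimize import differential_evolution
o=st()
c=shot("wrist","w1",["knob","long_tube_center","fixture"])
t=shot("top","t1",["knob"])
P=cloud(c);Q=P.reshape(-1,3)
Q=Q[(Q[:,2]>-.01)&(Q[:,2]<.13)&(np.hypot(Q[:,0]-.40,Q[:,1]+.205)<.12)]
r=differential_evolution(lambda v:cost(v,Q),[(.36,.395),(-.255,-.22),(.8,1.0)],seed=0,maxiter=50)
print(r.x,np.degrees(r.x[2]),r.fun)
K=Q[(Q[:,2]>.105)&(Q[:,2]<.118)&(np.hypot(Q[:,0]-.377,Q[:,1]+.237)<.03)];print("knobtop",len(K),K.mean(0),cv2.minEnclosingCircle((K[:,:2]*1000).astype(np.float32)))
v=r.x;S=Q[(Q[:,2]>.022)&(Q[:,2]<.05)]
cc,s=np.cos(v[2]),np.sin(v[2]);d=S[:,:2]-v[:2];q=np.stack([d[:,0]*cc+d[:,1]*s,-d[:,0]*s+d[:,1]*cc],1)
for sg in(1,-1):
    m=(abs(q[:,1]*sg-.04)<.012)&(abs(q[:,0])<.03); print(sg,m.sum(),cv2.minAreaRect((S[m][:,:2]*1000).astype(np.float32)))
E
```

```text
t 2.0 q [-36.   -9.4  -3.8  95.5  -0.   91.6] p [ 0.3597 -0.261   0.2312] rot [-65.63  89.98 166.84] F [ 0.2 -0.2 -0.5] open 0.0513
knob [([0.3926, -0.2099, 0.0681], 0.68)]
long_tube_center [([0.4911, -0.3815, 0.0226], 0.79), ([0.4086, -0.1924, 0.0834], 0.61)]
fixture [([0.4034, -0.2057, 0.0574], 0.85), ([0.3928, -0.2082, 0.0716], 0.62)]
knob []
[ 0.37673462 -0.23603127  0.91598731] 52.48220722656524 0.002179959655075447
knobtop 498 [ 0.37536357 -0.23409767  0.11300847] ((374.8672790527344, -234.56076049804688), 9.982702255249023)
1 835 ((345.83819580078125, -212.31739807128906), (53.72462463378906, 14.127992630004883), 52.462528228759766)
-1 831 ((409.154052734375, -260.8785400390625), (53.82029342651367, 14.1856107711792), 52.73617172241211)
```

View pics/w1.png

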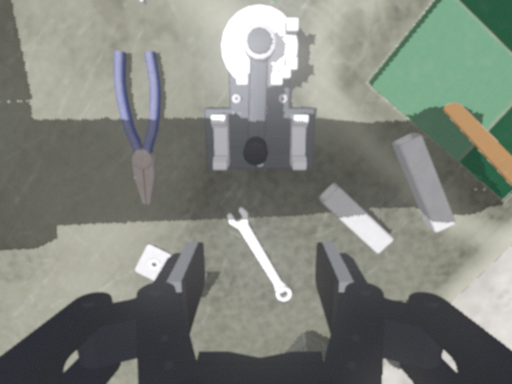

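```bash
python3 - <<'E'
from look import *
o=st(); totool(o,(.3754,-.2345,.078),-37.5)
E
```

```text
t 2.3 q [-35.9  -9.4  -3.8  95.6  -0.   91.6] p [ 0.3601 -0.2603  0.2313] rot [-87.85  90.   144.7 ] F [-0.2  0.5 -0.4] open 0.0509
shift [153.3  -3.6 -29.7] rotvec [0.001 0.    0.   ]
```

{"fn": "apply_moves", "kwargs": {
  "rows": [
    [[30,-3.6,-30,0,0,0,0.6],[75,-3.6,-30,0,0,0,0.6],[115,-3.6,-30,0,0,0,0.6],[145,-3.6,-30,0,0,0,0.6],[153,-3.6,-30,0,0,0,0.6],[153,-3.6,-30,0,0,0,0.6]]
  ]
}}

```text
time: 2.9
ee_pos: [0.3751, -0.234, 0.0779]
tcp_rot: [-84.5, 89.9, 148.1]
wrist_force: [0.7, -0.6, 0.7]
opening: 0.0515
```

```bash
python3 - <<'E'
from look import *
o=st(); c=shot("wrist","w2")
E
```

```text
t 2.9 q [-32.  -10.  -21.3  78.8  -0.   95.5] p [ 0.3751 -0.234   0.0779] rot [-84.49  89.91 148.06] F [ 0.7 -0.6  0.7] open 0.0515
```

View pics/w2.png

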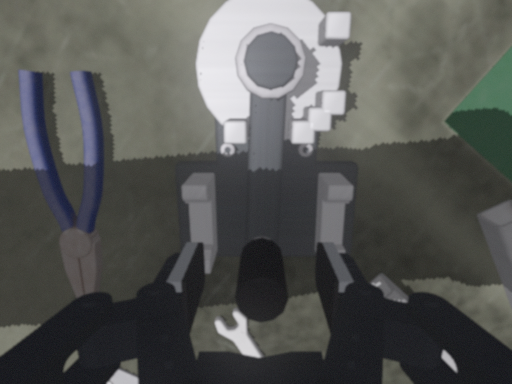

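{"fn": "apply_moves", "kwargs": {
  "rows": [
    [[0,0,0,0,0,0,0.15],[0,0,0,0,0,0,0.1],[0,0,0,0,0,0,0.1],[0,0,0,0,0,0,0.1],[0,0,0,0,0,0,0.1],[0,0,0,0,0,0,0.1]]
  ],
  "newtons": 60
}}

```text
time: 3.55
ee_pos: [0.3765, -0.2351, 0.081]
tcp_rot: [91.1, 89.8, -36.3]
wrist_force: [-1.2, -0.0, 7.2]
opening: 0.0183
```

```bash
python3 - <<'E'
from look import *
o=st(); c=shot("wrist","w3")
crop(c,130,100,400,384,2,"pics/w3z.png")
E
```

```text
t 3.55 q [-32.  -10.1 -21.1  78.8  -0.   95.5] p [ 0.3765 -0.2351  0.081 ] rot [ 91.14  89.81 -36.31] F [-1.2 -0.   7.2] open 0.0183
```

View pics/w3z.png

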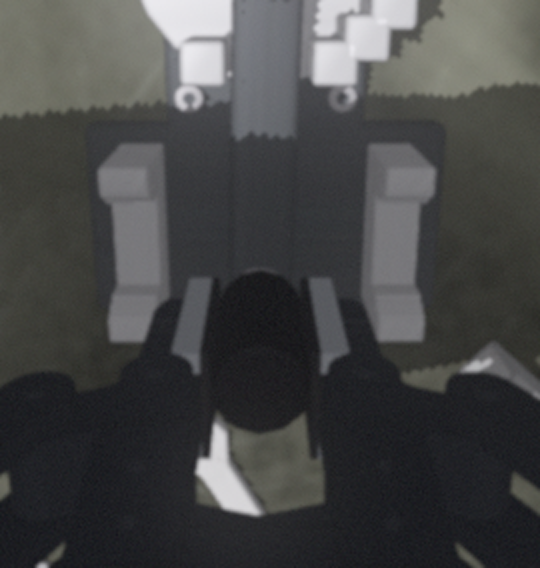

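{"fn": "apply_moves", "kwargs": {
  "rows": [
    [[-3,0,0,0,0,0,0.1],[-7,0,0,0,0,0,0.1],[-11,0,0,0,0,0,0.1],[-15,0,0,0,0,0,0.1],[-19,0,0,0,0,0,0.1],[-22,0,0,0,0,0,0.1],[-24,0,0,0,0,0,0.1],[-24,0,0,0,0,0,0.1]]
  ]
}}

```text
time: 4.4
ee_pos: [0.3764, -0.2349, 0.1051]
tcp_rot: [95.0, 89.8, -32.5]
wrist_force: [2.8, 2.2, -8.2]
opening: 0.0182
```

```bash
python3 - <<'E'
from look import *
o=st(); c=shot("wrist","w4")
P=cloud(c);print("bar z", np.round(P[100:220:10,255:275,2].mean(1),4))
print("turret",np.round(P[40:80:5,270:273,2].mean(1),4))
crop(c,100,0,400,384,1.5,"pics/w4z.png")
# arc plan
E
```

```text
t 4.4 q [-32.  -10.5 -18.7  81.6  -0.   95.5] p [ 0.3764 -0.2349  0.1051] rot [ 94.95  89.82 -32.5 ] F [ 2.8  2.2 -8.2] open 0.0182
bar z [0.0952 0.1028 0.0951 0.0954 0.095  0.0951 0.0952 0.0953 0.0952 0.095
 0.0953 0.0955]
turret [0.1145 0.115  0.1152 0.1149 0.1149 0.1148 0.1158 0.1143]
```

View pics/w4z.png

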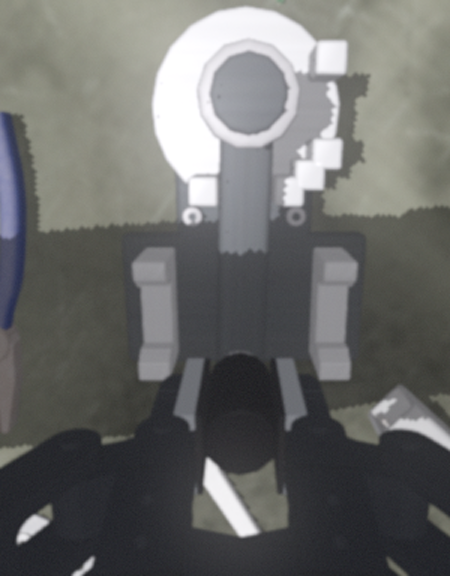

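```bash
cat > arc.py <<'E'
from look import *
def arc(o,piv,th,n):
    M=R.from_euler("xyz",o["tcp_rot"],degrees=True).as_matrix()
    d=o["ee_pos"]-np.array([piv[0],piv[1],o["ee_pos"][2]]); print("r",np.linalg.norm(d),"ang",np.degrees(np.arctan2(d[1],d[0])))
    for i in range(1,n+1):
        a=np.radians(th)*i/n
        s=M.T@(R.from_euler("z",a).as_matrix()@d-d)*1000
        print("[%.1f, %.1f, %.1f, %.3f, 0, 0, 0.1],"%(s[0],s[1],s[2],-a))
E
python3 - <<'E'
from arc import *
o=st(); print(np.round(R.from_euler("xyz",o["tcp_rot"],degrees=True).as_matrix(),4))
arc(o,(.4293,-.1695),91.5,18)
E
```

```text
t 4.45 q [-32.  -10.5 -18.7  81.6  -0.   95.5] p [ 0.3764 -0.2349  0.105 ] rot [ 94.79  89.82 -32.66] F [ 2.6  2.  -8.3] open 0.0182
[[ 2.600e-03  7.938e-01 -6.081e-01]
 [-1.700e-03 -6.081e-01 -7.938e-01]
 [-1.000e+00  3.100e-03 -3.000e-04]]
r 0.0841359079238077 ang -128.9435997531981
[0.0, 7.5, -0.1, -0.089, 0, 0, 0.1],
[0.0, 14.9, -0.9, -0.177, 0, 0, 0.1],
[0.1, 22.2, -2.4, -0.266, 0, 0, 0.1],
[0.1, 29.4, -4.5, -0.355, 0, 0, 0.1],
[0.1, 36.3, -7.2, -0.444, 0, 0, 0.1],
[0.1, 43.0, -10.5, -0.532, 0, 0, 0.1],
[0.2, 49.3, -14.4, -0.621, 0, 0, 0.1],
[0.2, 55.3, -18.9, -0.710, 0, 0, 0.1],
[0.2, 60.9, -23.9, -0.798, 0, 0, 0.1],
[0.2, 66.0, -29.3, -0.887, 0, 0, 0.1],
[0.2, 70.6, -35.2, -0.976, 0, 0, 0.1],
[0.2, 74.7, -41.4, -1.065, 0, 0, 0.1],
[0.3, 78.2, -48.0, -1.153, 0, 0, 0.1],
[0.3, 81.1, -54.9, -1.242, 0, 0, 0.1],
[0.3, 83.4, -62.0, -1.331, 0, 0, 0.1],
[0.3, 85.0, -69.3, -1.420, 0, 0, 0.1],
[0.3, 86.0, -76.7, -1.508, 0, 0, 0.1],
[0.3, 86.3, -84.1, -1.597, 0, 0, 0.1],
```

{"fn": "apply_moves", "kwargs": {
  "rows": [
    [[0,7.5,0,-0.089,0,0,0.1],[0,15,-1,-0.177,0,0,0.1],[0,22,-2.4,-0.266,0,0,0.1],[0,29.4,-4.5,-0.355,0,0,0.1],[0,36.3,-7.2,-0.444,0,0,0.1],[0,43,-10.5,-0.532,0,0,0.1],[0,49.3,-14.4,-0.621,0,0,0.1],[0,55.3,-18.9,-0.71,0,0,0.1],[0,61,-24,-0.798,0,0,0.1],[0,66,-29.3,-0.887,0,0,0.1],[0,70.6,-35.2,-0.976,0,0,0.1],[0,74.7,-41.4,-1.065,0,0,0.1],[0,78.2,-48,-1.153,0,0,0.1],[0,81,-55,-1.242,0,0,0.1],[0,83.4,-62,-1.331,0,0,0.1],[0,85,-69.3,-1.42,0,0,0.1],[0,86,-76.7,-1.508,0,0,0.1],[0,86.3,-84,-1.597,0,0,0.1],[0,86.3,-84,-1.597,0,0,0.1],[0,86.3,-84,-1.597,0,0,0.1]]
  ]
}}

```text
time: 6.45
ee_pos: [0.4961, -0.2209, 0.1051]
tcp_rot: [-0.9, 89.8, -37.0]
wrist_force: [3.2, 0.8, -9.5]
opening: 0.0185
```

```bash
python3 - <<'E'
from look import *
o=st(); c=shot("wrist","w5"); d=o["ee_pos"]-np.array([.4293,-.1695,0]);print(np.degrees(np.arctan2(d[1],d[0])),np.hypot(d[0],d[1]))
P=cloud(c);Q=P.reshape(-1,3);m=(Q[:,2]>.088)&(Q[:,2]<.1)&(np.hypot(Q[:,0]-.4293,Q[:,1]+.1695)<.075)
q=Q[m];print(m.sum(),cv2.minAreaRect((q[:,:2]*1000).astype(np.float32)),np.median(q[:,2]))
crop(c,100,0,400,384,1.5,"pics/w5z.png")
E
```

```text
t 6.45 q [-24.    3.2  -5.7  80.9  -0.   12.1] p [ 0.4961 -0.2209  0.1051] rot [ -0.88  89.81 -36.97] F [ 3.2  0.8 -9.5] open 0.0185
-37.60656779045515 0.08430854954661876
4485 ((463.1544189453125, -195.54954528808594), (16.031200408935547, 64.51421356201172), 52.18829345703125) 0.09486810466977103
```

View pics/w5z.png

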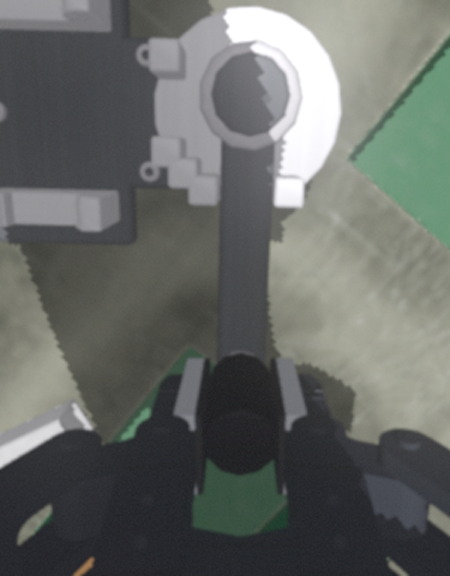

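{"fn": "apply_moves", "kwargs": {
  "rows": [
    [[3,0,0,0,0,0,0.1],[7,0,0,0,0,0,0.1],[11,0,0,0,0,0,0.1],[15,0,0,0,0,0,0.1],[19,0,0,0,0,0,0.1],[22,0,0,0,0,0,0.1],[24.5,0,0,0,0,0,0.1],[25,0,0,0,0,0,0.1],[25,0,0,0,0,0,0.1]]
  ]
}}

```text
time: 7.4
ee_pos: [0.4963, -0.2212, 0.0811]
tcp_rot: [3.8, 89.7, -32.3]
wrist_force: [-0.8, 1.6, 3.5]
opening: 0.0186
```

```bash
python3 - <<'E'
from look import *
o=st(); c=shot("wrist","w6")
P=cloud(c);Q=P.reshape(-1,3);q=Q[(abs(Q[:,0]-.4632)<.012)&(abs(Q[:,1]+.1955)<.012)];print(np.percentile(q[:,2],[50,80,95]))
E
```

```text
t 7.4 q [-24.    3.5  -8.1  78.1  -0.   12.1] p [ 0.4963 -0.2212  0.0811] rot [  3.78  89.74 -32.31] F [-0.8  1.6  3.5] open 0.0186
[0.07126184 0.07183168 0.07230929]
```

{"fn": "apply_moves", "kwargs": {
  "rows": [
    [[-1,0,0,0,0,0,0.6],[-1,0,0,0,0,0,0.6],[-1,0,0,0,0,0,0.6],[-1,0,0,0,0,0,0.6],[-30,0,0,0,0,0,0.6],[-75,0,0,0,0,0,0.6],[-115,0,0,0,0,0,0.6],[-120,0,0,0,0,0,0.6],[-120,0,0,0,0,0,0.6]]
  ]
}}

```text
time: 8.35
ee_pos: [0.4965, -0.2212, 0.2023]
tcp_rot: [5.9, 89.6, -30.2]
wrist_force: [-0.3, 0.2, -0.3]
opening: 0.0511
```

```bash
python3 - <<'E'
from look import *
o=st(); c=shot("wrist","w7"); 
P=cloud(c);Q=P.reshape(-1,3);q=Q[(abs(Q[:,0]-.4632)<.012)&(abs(Q[:,1]+.1955)<.012)];print(np.percentile(q[:,2],[50,80,95]))
# tube pose: mid-bar of top cam refined later; go to over tube
totool(o,(.493,-.387,.12),-9.5)
totool(o,(.44,-.36,.20),-9.5)
E
```

```text
t 8.35 q [-24.    3.2   4.9  91.4  -0.   12.1] p [ 0.4965 -0.2212  0.2023] rot [  5.91  89.59 -30.18] F [-0.3  0.2 -0.3] open 0.0511
[0.07114019 0.07180425 0.07239478]
shift [  82.8 -136.1   94.3] rotvec [ 1.107  0.006 -0.005]
shift [   2.4 -145.4   36.1] rotvec [ 1.107  0.006 -0.005]
```

View pics/w7.png

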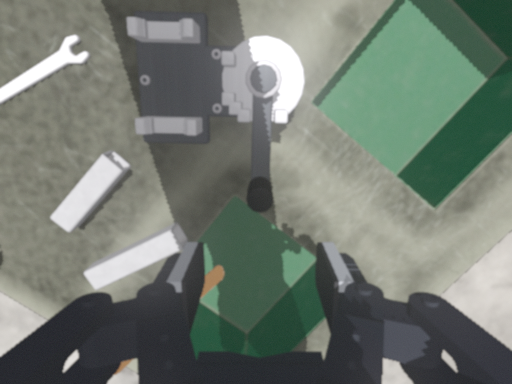

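{"fn": "apply_moves", "kwargs": {
  "rows": [
    [[5,-45,30,0.15,0,0,0.6],[20,-90,60,0.3,0,0,0.6],[52,-136,94,0.45,0,0,0.6],[52,-136,94,0.6,0,0,0.6],[52,-136,94,0.75,0,0,0.6],[52,-136,94,0.9,0,0,0.6],[52,-136,94,1.05,0,0,0.6],[52,-136,94,1.107,0,0,0.6],[52,-136,94,1.107,0,0,0.6],[52,-136,94,1.107,0,0,0.6]]
  ]
}}

```text
time: 9.4
ee_pos: [0.4916, -0.386, 0.1476]
tcp_rot: [70.0, 89.9, -29.4]
wrist_force: [1.4, -0.0, 0.4]
opening: 0.0509
```

```bash
python3 - <<'E'
from look import *
o=st(); c=shot("wrist","w8",["long_tube_center"]); 
P=cloud(c);Q=P.reshape(-1,3)
q=Q[(abs(Q[:,0]-.493)<.04)&(abs(Q[:,1]+.387)<.075)&(Q[:,2]>.021)&(Q[:,2]<.03)]
r=cv2.minAreaRect((q[:,:2]*1000).astype(np.float32));print(len(q),r,np.median(q[:,2]))
t=shot("top","t8")
E
```

```text
t 9.4 q [-38.2  14.3  11.4  87.    0.   61.3] p [ 0.4916 -0.386   0.1476] rot [ 69.97  89.85 -29.43] F [ 1.4 -0.   0.4] open 0.0509
long_tube_center [([0.4939, -0.3817, 0.023], 0.72)]
3904 ((493.05670166015625, -386.60040283203125), (110.21635437011719, 25.030420303344727), 80.52722930908203) 0.025415403297531947
```

View pics/w8.png

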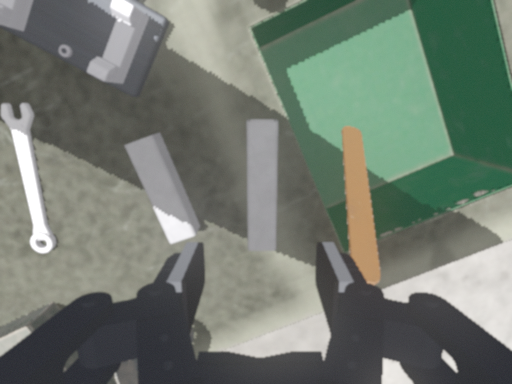

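```bash
python3 - <<'E'
from look import *
c=dict(np.load("w8.npz"));Q=cloud(c).reshape(-1,3)
a=np.radians(-9.5);d=Q[:,:2]-[.493,-.3868];u=d@[np.cos(a),np.sin(a)];v=d@[-np.sin(a),np.cos(a)]
for x in range(-60,75,5):
    m=(abs(u-x/1000)<.0025)&(abs(v)<.016); print(x,m.sum(),np.round([Q[m,2].min(),Q[m,2].max()],3) if m.any() else '')
o=get_obs(); totool(o,(.493,-.3868,.004),-9.47)
E
```

```text
-60 1731 [-0.001  0.233]
-55 2744 [-0.001  0.234]
-50 3346 [-0.002  0.233]
-45 1388 [-0.001  0.208]
-40 1075 [-0.002  0.207]
-35 1057 [-0.001  0.211]
-30 2156 [-0.001  0.209]
-25 530 [-0.001  0.232]
-20 191 [-0.001  0.232]
-15 713 [-0.001  0.232]
-10 909 [0.022 0.233]
-5 836 [0.024 0.233]
0 839 [0.024 0.233]
5 903 [0.023 0.233]
10 829 [0.023 0.232]
15 200 [-0.002  0.231]
20 238 [-0.001  0.232]
25 2233 [-0.001  0.21 ]
30 1108 [-0.001  0.212]
35 1064 [-0.001  0.21 ]
40 1287 [-0.002  0.208]
45 2747 [-0.002  0.226]
50 3093 [-0.129  0.234]
55 1645 [-0.129  0.232]
60 268 [-0.129  0.225]
65 100 [-0.129 -0.126]
70 100 [-0.129 -0.125]
shift [144.5   0.7   0.2] rotvec [ 0.     0.002 -0.004]
```

{"fn": "apply_moves", "kwargs": {
  "rows": [
    [[40,0.7,0,0,0,0,0.6],[85,0.7,0,0,0,0,0.6],[120,0.7,0,0,0,0,0.6],[138,0.7,0,0,0,0,0.6],[144,0.7,0,0,0,0,0.6],[144,0.7,0,0,0,0,0.6],[144,0.7,0,0,0,0,0.15],[144,0.7,0,0,0,0,0.15],[144,0.7,0,0,0,0,0.15],[144,0.7,0,0,0,0,0.15],[144,0.7,0,0,0,0,0.15]]
  ],
  "newtons": 50
}}

```text
time: 10.65
ee_pos: [0.494, -0.3874, 0.0065]
tcp_rot: [64.6, 89.6, -34.9]
wrist_force: [0.4, 0.4, 6.2]
opening: 0.0241
```

```bash
python3 - <<'E'
from look import *
o=st(); c=shot("wrist","w9")
E
```

```text
t 10.65 q [-38.1  16.6  -1.4  71.5   0.   61.3] p [ 0.494  -0.3874  0.0065] rot [ 64.56  89.6  -34.88] F [0.4 0.4 6.2] open 0.0241
```

View pics/w9.png

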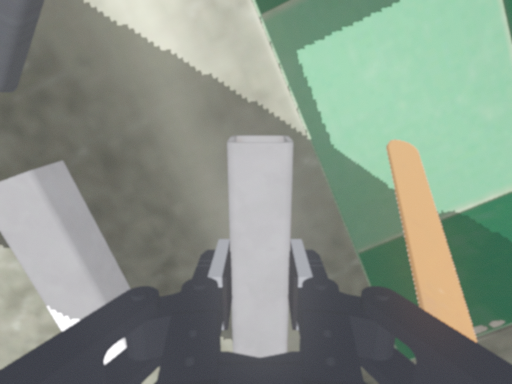

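{"fn": "apply_moves", "kwargs": {
  "rows": [
    [[-10,0,0,0,0,0,0.15],[-40,0,0,0,0,0,0.15],[-80,0,0,0,0,0,0.15],[-120,0,0,0,0,0,0.15],[-145,0,0,0,0,0,0.15],[-145,0,0,0,0,0,0.15]]
  ]
}}

```text
time: 11.3
ee_pos: [0.4945, -0.3878, 0.1573]
tcp_rot: [62.9, 89.2, -36.5]
wrist_force: [0.6, -0.4, -0.3]
opening: 0.024
```

```bash
python3 - <<'E'
from look import *
o=st(); totool(o,(.3776,-.2370,.15),52.55)
E
```

```text
t 11.3 q [-38.1  14.1  12.2  87.3   0.   61.3] p [ 0.4945 -0.3878  0.1573] rot [ 62.94  89.16 -36.5 ] F [ 0.6 -0.4 -0.3] open 0.024
shift [   4.6 -140.1 -129.6] rotvec [-1.082  0.013 -0.008]
```

{"fn": "apply_moves", "kwargs": {
  "rows": [
    [[0,-22,-20,-0.14,0,0,0.15],[0,-45,-40,-0.28,0,0,0.15],[0,-70,-65,-0.42,0,0,0.15],[0,-95,-88,-0.56,0.005,-0.005,0.15],[0,-118,-110,-0.7,0.01,-0.008,0.15],[4,-132,-122,-0.84,0.013,-0.008,0.15],[4,-140,-129.6,-0.98,0.013,-0.008,0.15],[4,-140,-129.6,-1.082,0.013,-0.008,0.15],[4,-140,-129.6,-1.082,0.013,-0.008,0.15],[4,-140,-129.6,-1.082,0.013,-0.008,0.15]]
  ]
}}

```text
time: 12.3
ee_pos: [0.3776, -0.237, 0.1504]
tcp_rot: [158.2, 90.0, 120.5]
wrist_force: [-0.3, -0.2, -1.6]
opening: 0.0241
```

```bash
cat > tube.py <<'E'
from look import *
seat=np.array([.3776,-.2370]);ya=np.radians(52.55)
def fx(Q):
    d=Q[:,:2]-seat; return np.stack([d@[np.cos(ya),np.sin(ya)],d@[-np.sin(ya),np.cos(ya)],Q[:,2]],1)
E
python3 - <<'E'
from tube import *
o=st(); print(fx(o["ee_pos"][None]))
c=shot("wrist","w10"); t=shot("top","t10"); s=shot("scene","s10")
for c in (c,t):
    q=fx(cloud(c).reshape(-1,3)); zt=o["ee_pos"][2]+.0185
    m=(abs(q[:,2]-zt)<.004)&(abs(q[:,0])<.02)&(abs(q[:,1])<.07)
    p=q[m]; print(len(p),cv2.minAreaRect((p[:,:2]*1000).astype(np.float32)),np.median(p[:,2]),p[:,1].min(),p[:,1].max())
    for y in (-.05,-.04,-.03,.03,.04,.05):
        mm=abs(p[:,1]-y)<.003; print(y,mm.sum(),np.median(p[mm,2]) if mm.any() else '', p[mm,0].min() if mm.any() else '',p[mm,0].max() if mm.any() else '')
E
```

```text
t 12.3 q [-32.1 -10.2 -13.5  86.7   0.    5.5] p [ 0.3776 -0.237   0.1504] rot [158.16  89.99 120.54] F [-0.3 -0.2 -1.6] open 0.0241
[[-2.14862453e-05 -1.61297518e-05  1.50372134e-01]]
13045 ((-0.17137527465820312, 8.738140106201172), (39.35114669799805, 97.74105072021484), 8.799662590026855) 0.1693042024171102 -0.04048489382074347 0.05634508242769284
-0.05 0   
-0.04 175 0.16917218696057956 -0.012297890963093527 0.01175147149205888
-0.03 642 0.16919530993910673 -0.01274392342685502 0.01222208459532594
0.03 898 0.1692957398864491 -0.012238054961754674 0.01214999579355512
0.04 961 0.16931686480115007 -0.012462127706348336 0.012381702649052386
0.05 1041 0.1693731076394046 -0.012575512754993983 0.012512441361911654
  return _methods._mean(a, axis=axis, dtype=dtype,
  ret = ret.dtype.type(ret / rcount)
Traceback (most recent call last):
ValueError: zero-size array to reduction operation minimum which has no identity
```

View pics/w10.png

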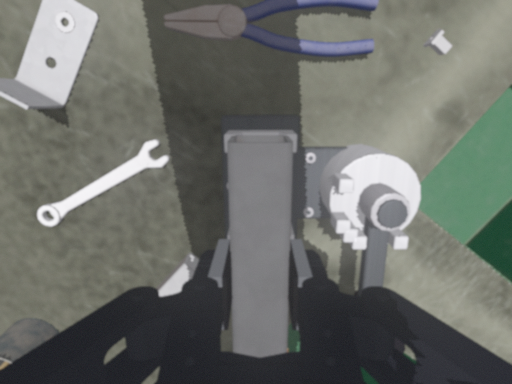

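View pics/t10.png

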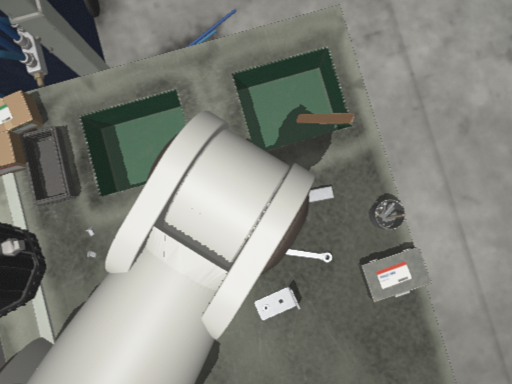

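{"fn": "apply_moves", "kwargs": {
  "rows": [
    [[20,0,0,0,0,0,0.15],[45,0,0,0,0,0,0.15],[65,0,0,0,0,0,0.15],[80,0,0,0,0,0,0.15],[90,0,0,0,0,0,0.15],[95,0,0,0,0,0,0.15],[95,0,0,0,0,0,0.15]]
  ]
}}

```text
time: 13.15
ee_pos: [0.3777, -0.2371, 0.0552]
tcp_rot: [179.9, 90.0, 142.3]
wrist_force: [-1.0, -0.3, 0.0]
opening: 0.0238
```

```bash
python3 - <<'E'
from tube import *
o=st(); print(fx(o["ee_pos"][None])); c=shot("wrist","w11")
totool(o,(.3776,-.2370,.0361),52.55)
E
```

```text
t 13.15 q [-32.1  -9.  -23.   76.    0.    5.4] p [ 0.3777 -0.2371  0.0552] rot [179.87  89.97 142.29] F [-1.  -0.3  0. ] open 0.0238
[[-7.58608314e-05 -1.23133703e-04  5.52171851e-02]]
shift [19.1  0.1 -0.1] rotvec [-0.002 -0.001 -0.   ]
```

View pics/w11.png

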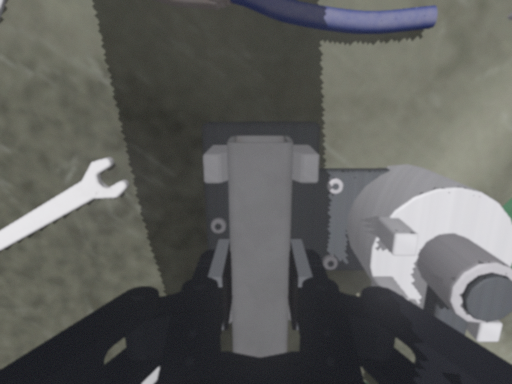

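Tube sits at columns 228–293, between the saddle cheeks at 205–228 and 293–318. Lowering it the rest of the way.

{"fn": "apply_moves", "kwargs": {
  "rows": [
    [[5,0,0,0,0,0,0.15],[10,0,0,0,0,0,0.15],[14,0,0,0,0,0,0.15],[17,0,0,0,0,0,0.15],[19,0,0,0,0,0,0.15],[19,0,0,0,0,0,0.15]]
  ]
}}

```text
time: 13.8
ee_pos: [0.3779, -0.2373, 0.0367]
tcp_rot: [41.1, 90.0, 3.6]
wrist_force: [0.2, -0.1, -0.9]
opening: 0.0238
```

```bash
python3 - <<'E'
from tube import *
o=st(); print(fx(o["ee_pos"][None])); c=shot("wrist","w12")
q=fx(cloud(c).reshape(-1,3)); p=q[(abs(q[:,2]-.055)<.008)&(abs(q[:,0])<.02)&(abs(q[:,1])<.07)]
for y in (-.03,-.02,.0,.02,.03,.04,.05):
    mm=(abs(p[:,1]-y)<.003)&(abs(p[:,0])<.008); print(y,mm.sum(),np.median(p[mm,2]) if mm.any() else '')
print(p[:,1].max())
E
```

```text
t 13.8 q [-32.1  -8.5 -24.7  73.9   0.    5.4] p [ 0.3779 -0.2373  0.0367] rot [41.14 89.99  3.56] F [ 0.2 -0.1 -0.9] open 0.0238
[[-3.23061495e-05 -3.83629507e-04  3.67364562e-02]]
-0.03 409 0.05565219592237372
-0.02 438 0.05563508071961856
0.0 503 0.055731106867013186
0.02 556 0.055768578721402846
0.03 593 0.055743815062236746
0.04 639 0.05581884242124187
0.05 684 0.055766122732657915
0.05601378118746464
```

{"fn": "apply_moves", "kwargs": {
  "rows": [
    [[1,0,0,0,0,0,0.15],[1,0,0,0,0,0,0.15],[1,0,0,0,0,0,0.4],[1,0,0,0,0,0,0.45],[1,0,0,0,0,0,0.45],[1,0,0,0,0,0,0.45]]
  ]
}}

```text
time: 14.45
ee_pos: [0.3779, -0.2373, 0.0357]
tcp_rot: [37.5, 90.0, -0.1]
wrist_force: [0.7, -0.3, 0.1]
opening: 0.0386
```

```bash
python3 - <<'E'
from tube import *
o=st(); print(fx(o["ee_pos"][None])); c=shot("wrist","w13")
q=fx(cloud(c).reshape(-1,3)); p=q[(abs(q[:,2]-.055)<.008)&(abs(q[:,0])<.02)&(abs(q[:,1])<.07)]
for y in (-.03,-.02,.0,.02,.03,.04,.05):
    mm=(abs(p[:,1]-y)<.003)&(abs(p[:,0])<.008); print(y,mm.sum(),np.median(p[mm,2]) if mm.any() else '')
E
```

```text
t 14.45 q [-32.1  -8.5 -24.7  73.7   0.    5.4] p [ 0.3779 -0.2373  0.0357] rot [37.46 89.99 -0.12] F [ 0.7 -0.3  0.1] open 0.0386
[[-2.67957184e-05 -4.21281483e-04  3.56730394e-02]]
-0.03 419 0.055495506106169615
-0.02 443 0.055457011536632655
0.0 499 0.05545056357062611
0.02 560 0.055361993232089714
0.03 594 0.05543149152462347
0.04 636 0.05537482612511984
0.05 684 0.055381053704715195
```

View pics/w13.png

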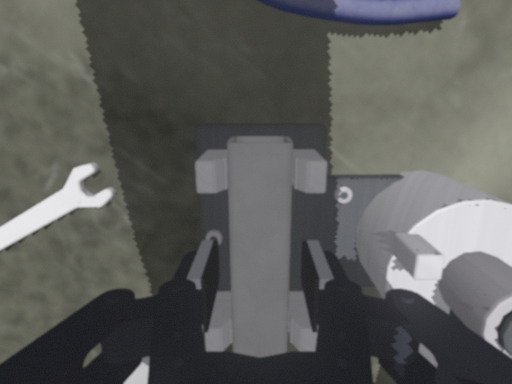

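{"fn": "apply_moves", "kwargs": {
  "rows": [
    [[-5,0,0,0,0,0,0.45],[-30,0,0,0,0,0,0.45],[-75,0,0,0,0,0,0.45],[-120,0,0,0,0,0,0.45],[-160,0,0,0,0,0,0.6],[-160,0,0,0,0,0,0.6]]
  ]
}}

```text
time: 15.1
ee_pos: [0.3795, -0.2383, 0.2017]
tcp_rot: [5.8, 89.5, -31.8]
wrist_force: [0.2, 0.2, 0.6]
opening: 0.0516
```

```bash
python3 - <<'E'
from tube import *
o=st(); c=shot("wrist","w14")
q=fx(cloud(c).reshape(-1,3)); p=q[(abs(q[:,2]-.055)<.005)&(abs(q[:,0])<.03)&(abs(q[:,1])<.08)]
print(len(p),cv2.minAreaRect((p[:,:2]*1000).astype(np.float32)),np.median(p[:,2]))
totool(o,(.4963,-.2212,.1956),52.55)
Q=cloud(c).reshape(-1,3);K=Q[(Q[:,2]>.105)&(Q[:,2]<.118)&(np.hypot(Q[:,0]-.497,Q[:,1]+.221)<.03)];print(len(K),K.mean(0) if len(K) else '')
E
```

```text
t 15.1 q [-32.1  -9.9  -7.6  91.8   0.    5.4] p [ 0.3795 -0.2383  0.2017] rot [  5.81  89.52 -31.77] F [0.2 0.2 0.6] open 0.0516
3359 ((-0.689448356628418, 0.2922782897949219), (109.88972473144531, 24.978944778442383), 89.93173217773438) 0.0553116472882324
shift [ 6.8 84.8 82.1] rotvec [-0.002  0.008 -0.001]
0
```

View pics/w14.png

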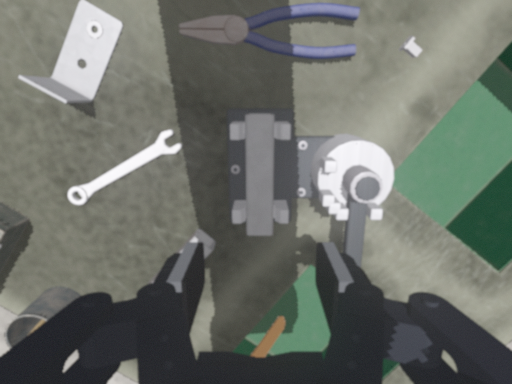

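{"fn": "apply_moves", "kwargs": {
  "rows": [
    [[0,30,28,0,0,0,0.6],[0,60,58,0,0,0,0.6],[6,84.8,82,0,0.008,0,0.6],[6,84.8,82,0,0.008,0,0.6],[6,84.8,82,0,0.008,0,0.6]]
  ]
}}

```text
time: 15.65
ee_pos: [0.4955, -0.2202, 0.1914]
tcp_rot: [-176.8, 89.6, 145.7]
wrist_force: [-0.9, -0.6, 0.2]
opening: 0.0518
```

```bash
python3 - <<'E'
from tube import *
o=st(); c=shot("wrist","w15")
Q=cloud(c).reshape(-1,3);K=Q[(Q[:,2]>.105)&(Q[:,2]<.118)&(np.hypot(Q[:,0]-.497,Q[:,1]+.221)<.03)];k=cv2.minEnclosingCircle((K[:,:2]*1000).astype(np.float32));print(len(K),k)
totool(o,(k[0][0]/1000,k[0][1]/1000,.0795),52.55)
E
```

```text
t 15.65 q [-24.    3.6   4.2  90.9   0.1  13.5] p [ 0.4955 -0.2202  0.1914] rot [-176.81   89.65  145.67] F [-0.9 -0.6  0.2] open 0.0518
640 ((495.9292297363281, -221.5126190185547), 10.003395080566406)
shift [111.9  -0.7   1.8] rotvec [-0.001 -0.006  0.   ]
```

{"fn": "apply_moves", "kwargs": {
  "rows": [
    [[40,-0.7,1.5,0,-0.006,0,0.6],[80,-0.7,1.5,0,-0.006,0,0.6],[104,-0.7,1.5,0,-0.006,0,0.6],[112,-0.7,1.5,0,-0.006,0,0.6],[112,-0.7,1.5,0,-0.006,0,0.6],[112,-0.7,1.5,0,-0.006,0,0.1],[112,-0.7,1.5,0,-0.006,0,0.1],[112,-0.7,1.5,0,-0.006,0,0.1],[112,-0.7,1.5,0,-0.006,0,0.1],[112,-0.7,1.5,0,-0.006,0,0.1],[112,-0.7,1.5,0,-0.006,0,0.1]]
  ],
  "newtons": 60
}}

```text
time: 16.8
ee_pos: [0.4963, -0.2222, 0.0821]
tcp_rot: [6.1, 89.8, -31.5]
wrist_force: [-0.6, -0.3, 7.2]
opening: 0.0183
```

{"fn": "apply_moves", "kwargs": {
  "rows": [
    [[-3,0,0,0,0,0,0.1],[-7,0,0,0,0,0,0.1],[-11,0,0,0,0,0,0.1],[-15,0,0,0,0,0,0.1],[-19,0,0,0,0,0,0.1],[-22,0,0,0,0,0,0.1],[-24,0,0,0,0,0,0.1],[-24,0,0,0,0,0,0.1]]
  ]
}}

```text
time: 17.6
ee_pos: [0.496, -0.222, 0.1062]
tcp_rot: [5.3, 89.8, -32.3]
wrist_force: [-0.8, -0.3, -6.6]
opening: 0.0183
```

```bash
python3 - <<'E'
from arc import *
o=st(); c=shot("wrist","w16")
P=cloud(c);Q=P.reshape(-1,3);m=(Q[:,2]>.088)&(Q[:,2]<.1)&(np.hypot(Q[:,0]-.4293,Q[:,1]+.1695)<.07)
q=Q[m];print(m.sum(),cv2.minAreaRect((q[:,:2]*1000).astype(np.float32)),np.median(q[:,2]))
arc(o,(.4293,-.1695),-90,18)
E
```

```text
t 17.6 q [-24.1   3.2  -5.6  81.   -0.   13.5] p [ 0.496  -0.222   0.1062] rot [  5.29  89.79 -32.26] F [-0.8 -0.3 -6.6] open 0.0183
4156 ((460.9603576660156, -194.40374755859375), (16.04066276550293, 59.354164123535156), 51.43780517578125) 0.09501640620428953
r 0.08492694007031515 ang -38.19272510086617
[-0.0, -7.4, -0.4, 0.087, 0, 0, 0.1],
[-0.0, -14.7, -1.5, 0.175, 0, 0, 0.1],
[-0.0, -21.9, -3.1, 0.262, 0, 0, 0.1],
[-0.0, -29.0, -5.4, 0.349, 0, 0, 0.1],
[-0.0, -35.8, -8.4, 0.436, 0, 0, 0.1],
[-0.1, -42.3, -11.9, 0.524, 0, 0, 0.1],
[-0.1, -48.5, -15.9, 0.611, 0, 0, 0.1],
[-0.1, -54.4, -20.5, 0.698, 0, 0, 0.1],
[-0.1, -59.8, -25.5, 0.785, 0, 0, 0.1],
[-0.1, -64.7, -31.1, 0.873, 0, 0, 0.1],
[-0.2, -69.2, -37.0, 0.960, 0, 0, 0.1],
[-0.2, -73.1, -43.3, 1.047, 0, 0, 0.1],
[-0.2, -76.4, -49.9, 1.134, 0, 0, 0.1],
[-0.2, -79.2, -56.8, 1.222, 0, 0, 0.1],
[-0.3, -81.3, -63.9, 1.309, 0, 0, 0.1],
[-0.3, -82.8, -71.1, 1.396, 0, 0, 0.1],
[-0.3, -83.7, -78.5, 1.484, 0, 0, 0.1],
[-0.3, -84.0, -85.9, 1.571, 0, 0, 0.1],
```

View pics/w16.png

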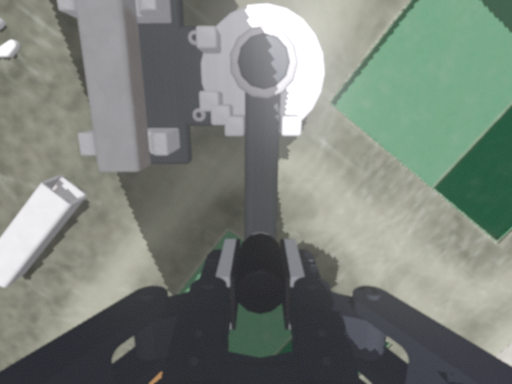

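{"fn": "apply_moves", "kwargs": {
  "rows": [
    [[0,-7.4,-0.4,0.087,0,0,0.1],[0,-14.7,-1.5,0.175,0,0,0.1],[0,-21.9,-3.1,0.262,0,0,0.1],[0,-29,-5.4,0.349,0,0,0.1],[0,-35.8,-8.4,0.436,0,0,0.1],[0,-42.3,-11.9,0.524,0,0,0.1],[0,-48.5,-15.9,0.611,0,0,0.1],[0,-54.4,-20.5,0.698,0,0,0.1],[0,-59.8,-25.5,0.785,0,0,0.1],[0,-64.7,-31.1,0.873,0,0,0.1],[0,-69.2,-37,0.96,0,0,0.1],[0,-73.1,-43.3,1.047,0,0,0.1],[0,-76.4,-49.9,1.134,0,0,0.1],[0,-79.2,-56.8,1.222,0,0,0.1],[0,-81.3,-63.9,1.309,0,0,0.1],[0,-82.8,-71.1,1.396,0,0,0.1],[0,-83.7,-78.5,1.484,0,0,0.1],[0,-84,-84.7,1.557,0,0,0.1],[0,-84,-84.7,1.557,0,0,0.1],[0,-84,-84.7,1.557,0,0,0.1]]
  ]
}}

```text
time: 19.65
ee_pos: [0.3779, -0.2367, 0.1057]
tcp_rot: [103.9, 89.8, -22.7]
wrist_force: [2.2, 3.7, -7.1]
opening: 0.0182
```

```bash
python3 - <<'E'
from look import *
o=st(); c=shot("wrist","w17"); d=o["ee_pos"]-np.array([.4293,-.1695,0]);print(np.degrees(np.arctan2(d[1],d[0])))
P=cloud(c);Q=P.reshape(-1,3);m=(Q[:,2]>.088)&(Q[:,2]<.1)&(np.hypot(Q[:,0]-.4293,Q[:,1]+.1695)<.07)
q=Q[m];print(m.sum(),cv2.minAreaRect((q[:,:2]*1000).astype(np.float32)),np.median(q[:,2]))
E
```

```text
t 19.65 q [-32.1 -10.2 -18.4  81.6   0.   94.5] p [ 0.3779 -0.2367  0.1057] rot [103.87  89.78 -22.75] F [ 2.2  3.7 -7.1] open 0.0182
-127.41159862638793
4171 ((404.55389404296875, -201.2687530517578), (59.36430358886719, 15.885231971740723), 52.658714294433594) 0.09457698120385705
```

View pics/w17.png

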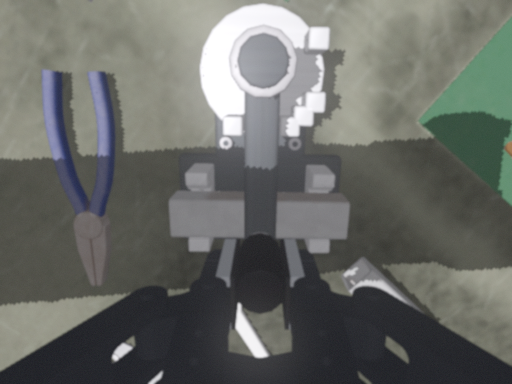

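{"fn": "apply_moves", "kwargs": {
  "rows": [
    [[3,0,0,0,0,0,0.1],[7,0,0,0,0,0,0.1],[11,0,0,0,0,0,0.1],[14,0,0,0,0,0,0.1],[17,0,0,0,0,0,0.1],[19,0,0,0,0,0,0.1],[20.5,0,0,0,0,0,0.1],[20.5,0,0,0,0,0,0.1]]
  ]
}}

```text
time: 20.5
ee_pos: [0.3781, -0.2369, 0.0863]
tcp_rot: [102.4, 89.7, -24.3]
wrist_force: [-1.9, 5.1, 3.6]
opening: 0.0184
```

```bash
python3 - <<'E'
from look import *
o=st(); c=shot("wrist","w18")
P=cloud(c);Q=P.reshape(-1,3);m=(Q[:,2]>.066)&(abs(Q[:,0]-.4045)<.01)&(abs(Q[:,1]+.2013)<.01)
print(m.sum(),np.median(Q[m,2]))
E
```

```text
t 20.5 q [-32.1 -10.  -20.4  79.3   0.   94.5] p [ 0.3781 -0.2369  0.0863] rot [102.36  89.74 -24.27] F [-1.9  5.1  3.6] open 0.0184
1461 0.07531789618892548
```

{"fn": "apply_moves", "kwargs": {
  "rows": [
    [[-0.5,0,0,0,0,0,0.3],[-0.5,0,0,0,0,0,0.6],[-0.5,0,0,0,0,0,0.6],[-0.5,0,0,0,0,0,0.6],[-0.5,0,0,0,0,0,0.6],[-30,0,0,0,0,0,0.6],[-75,0,0,0,0,0,0.6],[-120,0,0,0,0,0,0.6],[-130,0,30,0,0,0,0.6],[-130,0,30,0,0,0,0.6],[-130,0,30,0,0,0,0.6]]
  ]
}}

```text
time: 21.65
ee_pos: [0.3595, -0.261, 0.2161]
tcp_rot: [103.3, 89.7, -23.4]
wrist_force: [0.3, -0.5, -0.2]
opening: 0.0515
```

```bash
python3 - <<'E'
from tube import *
o=st(); c=shot("wrist","w19")
Q=cloud(c).reshape(-1,3);q=fx(Q)
for sg in(1,-1):
    p=q[(abs(q[:,2]-.055)<.005)&(abs(q[:,0])<.03)&(q[:,1]*sg>.012)&(abs(q[:,1])<.08)]
    print(sg,len(p),cv2.minAreaRect((p[:,:2]*1000).astype(np.float32)),np.median(p[:,2]),p[:,1].min(),p[:,1].max())
m=(q[:,2]>.066)&(q[:,2]<.085)&(q[:,0]>.015)&(q[:,0]<.045)&(abs(q[:,1])<.015);print("bar",np.median(q[m,2]),cv2.minAreaRect((q[m,:2]*1000).astype(np.float32)))
K=q[(q[:,2]>.108)&(q[:,2]<.125)&(np.hypot(q[:,0],q[:,1])<.03)];print("knob",K.mean(0),len(K))
s=q[(abs(q[:,2]-.0245)<.005)];
E
```

```text
t 21.65 q [-36.  -10.   -6.   93.7   0.1  90.7] p [ 0.3595 -0.261   0.2161] rot [103.27  89.73 -23.43] F [ 0.3 -0.5 -0.2] open 0.0515
1 1321 ((-0.21732330322265625, 33.75657653808594), (24.942975997924805, 43.598533630371094), 0.2304021269083023) 0.0552613455186039 0.01200460540052736 0.05555848739360341
-1 1280 ((-0.33023643493652344, -33.48286437988281), (24.91866683959961, 42.049468994140625), 0.44019845128059387) 0.05533108439986045 -0.054478647025097075 -0.012382580129668577
bar 0.07512848651035725 ((29.88591194152832, 0.1339397430419922), (29.073705673217773, 15.923711776733398), 0.4891377091407776)
knob [0.00098888 0.00014026 0.11688034] 578
```

View pics/w19.png

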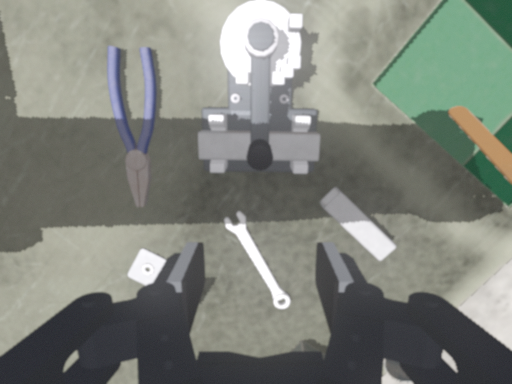

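All checks look good: the tube is centred to within 1 mm and level, the bar reads about 4.1 mm lift and near 0 rad, and the robot is clear. I'm handing in.

```bash
python3 - <<'E'
from workcell import bot
print(bot.job_done())
E
```

```text
the job is handed in; nothing more can be done
None
```

The long tube is clamped in the fixture, and I handed the job in at about 22 s. I lifted the bar, parked it, laid the tube in the saddles and let go. Then I lifted the bar again, turned it back over the tube and lowered it by hand; both lowerings were slow.

Last checks, from the wrist camera before handing in:
- **Tube:** about 0.3 mm off centre across and 0.5 mm along. It is turned less than 0.01 rad, and its top is at 55.3 mm against 55 mm expected when fully down.
- **Bar:** about 0.00–0.01 rad from the clamping position. It is about 4.1 mm above fully down, which matches the 4 mm expected when it rests on the tube.
- **Robot:** gripper empty and clear of everything, about 100 mm above the knob. The wrist force was near zero.
- **Short tube:** not touched. I judged this from the pictures and did not measure its position again.

I could not measure how hard the bar presses on the tube. I infer it from the bar height. No check failed. The trained networks' "knob" position was off towards the middle of the bar, so I took the knob's position from the depth data instead.

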